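Set the supply dial and hold the cell cradle open

ROBOT

A 6-joint arm with a two-finger parallel gripper is mounted at the origin on the work surface. World frame = base frame: x ahead of the robot, y to its left, z up, the work surface at z = 0. Lengths are in m, angles in rad, forces in N, time in s.
With the tool pointing down it reaches from about 0.3 to 0.875 m from the base axis. Payload 6.4 kg.
Tool frame: the origin (TCP) lies midway between the tips of the shut fingers; the grasp point (between the pads) lies 19 mm behind it; z points along the fingers, y is the line along which they close (so a half turn about z gives the same grasp; the last joint's range is limited). The gripper opens to 85 mm and grips with 20 to 120 N. Pads are 22 mm wide; open, the fingers measure 114 mm over their backs; the gripper's body (76 mm by 85 mm) begins 54 mm behind the grasp point. The pads swing forward as they close: fully open they stand 13 mm farther back than shut.
Start: joints at [-0.206, 0.181, 1.607, -0, 1.354, -0.206], TCP at [0.575, 0, 0.231] pointing down, gripper open.
Joint ranges: [-2.99, 2.99], [-0.89, 2.07], [0.3, 2.58], [-1.14, 4.28], [0, 2.63], [-3.12, 3.12]. Speed limits (rad/s): [2.57, 2.57, 3.01, 3.14, 3.14, 3.14].

INTERFACE

Orientations are given as a unit quaternion [w, x, y, z].
In Python, from bench import status, camera, ctrl gives the robot as it stands. The module is installed in compiled form; this text tells all that it offers.
- The arm moves only by the shell command python3 -m handwheel 'ROWS'. ROWS is JSON, a list that holds one entry, the list of rows, each a list of 7 numbers: the opening, from -1 (shut) to 1 (fully open), then the shift along the tool's x, y, z in cm, then the turn, a rotation vector about the tool's x, y, z in degrees. A call has 1 to 10 rows; each row is the pose to reach, as a shift and turn from the pose commanded when the call began, along the tool's axes at that moment; what a row does not reach only later rows make up. A row lasts 1/8 s, in which the tool goes at most 62.5 mm and 10.7 degrees, less where a joint would pass 70% of its speed; a pose out of reach is approached as far as the arm can. A call with a gripper value outside its range is refused whole. The fingers move at their own pace and stop on an object; the grip force is fixed at half the most. Time passes only in rows, so rows that repeat a pose let the fingers close. It gives the time, the measured TCP pose, the force, the opening and the grip force at its end, in the units of the state.
- status.get_obs(): the state, without advancing time (a new reading comes with each control period).
- camera(name): name is "scene" or "side" or "wrist"; returns a dict with "frame" (384x512x3 uint8, blue, green, red), "depth" (384x512 float32, m along the optical axis (not along the pixel's ray), 0 where there is no reading), "fx", "fy", "cx", "cy" (pixels), "dist" ([k1, k2, p1, p2, k3] as OpenCV has them; the pictures are not rectified), "extrinsics" (4x4, takes a point from camera to world coordinates); the wrist camera has in their place "hand_eye" (4x4, takes a point from camera to tool coordinates, whose origin is the TCP and whose axes are the flange's). Camera axes: x right, y down, z forward; pixel columns grow to the right and rows downward; lengths in m; the calibration is good to about 2 mm. A picture is of the moment at which its call begins: read the wrist's pose just before it.
- ctrl.hand_in(): hands the job in; it is judged then, once.
The state is a dict: "time_s": time; "q": joint angles; "dq": joint speeds; "joint_efforts": joint torques, N m; "eef_pos": TCP position; "eef_rot": TCP orientation; "wrist_force": force on the tool from outside, world axes, zero at the start; "torque": the same for the moment, N m; "opening": opening from 0.0 (shut) to 1.0 (fully open); "grasp_force": force on a finger pad.
Only numpy, scipy, OpenCV 4.12 (cv2) and the standard library are available. Lean on these libraries where they do the work, as an engineer would, in place of code of your own. Each camera call takes 0.05 s, during which the arm holds its last target. There are 200 camera calls.

TASK

Get the battery tester ready for the next cell: first, while the cradle's spring slide is still shut, turn the dial on the grey supply until its white pointer lines up with the red marker on the dial plate. Then take the slide's blue fin and pull it out until its orange pointer lines up with the red marker beside the white scale, and finish while still holding it there in the gripper, because it springs shut when let go. Leave the phone, the loose cell, the screwdriver and the little pot where they lie.

Things in the scene. Friction and masses are not known exactly. Their poses are not given: they have to be found in the camera images.
- supply: Bench power supply, a fixed grey box 170 (x) x 160 (y) x 60 mm high with a round black dial plate (radius 62 mm) on top around the knob. Origin: centre of its underside on the bench, z up. It stands left or right, turned a little, and never moves.
- knob: Knob on the supply: grey skirt disc (radius 34, 8 mm thick) with an upright black bar grip, 44 mm long (its own x), 14 thick (its y), its top 102 mm above the bench. Origin: on the upright turning axis, at the skirt's underside, 62 mm above the bench. White pointer along its -x. Friction 0.04 N m, stays as left; stops 4.7 rad apart; starts 0.2 to 0.9 rad clockwise of one stop.
- knob_grip (a point): Point on the knob's turning axis inside the bar grip, 28 mm above the knob's origin (90 mm above the bench): a good height to grip, 12 mm below the bar's top and 20 mm above the skirt.
- knob_pointer (a point): The white pointer's outer end on the knob's skirt, 30 mm from the turning axis along the knob's own -x, at the skirt's top. Turns with the knob.
- dial_mark: Red arrow on the dial plate, flat, 5 mm wide, 40 to 62 mm from the turning axis, nothing to bump into. Origin on the turning axis, 62 mm above the bench; the arrow lies along its own -x. The dial is set when the knob's -x points the same way. It lies 0.7 to 2.8 rad clockwise (from above) of the starting pointer and never moves.
- cradle: Cell cradle, a fixed dark steel base 240 (x) x 116 (y) x 20 mm high. Origin: centre of its underside on the bench, x along the slide's travel. Black contact block at x 89 to 111 mm, top 34 mm above the bench; aluminium end block at x -118 to -104 mm, top 32 mm. White scale on its +y edge. It stands left or right, turned a little, and never moves.
- slide: Spring slide: aluminium carriage 44 (x) x 66 (y) mm, top 34 mm above the bench, with an upright blue fin in its middle, 14 thick (x), 44 wide (y), 34 to 71 mm above the bench. Origin 20 mm above the bench; shut, at x = +20 mm in the cradle's frame; axes as the cradle's. Pull to the cradle's -x (towards the robot), 60 mm to the stop. Spring 3.6 N shut, +0.9 N per 10 mm; snaps shut if let go.
- slide_fin (a point): Centre of the blue fin's top edge, 71 mm above the bench. Shut, at least 60 mm is free above the bay on its +x side and 75 mm on its -x side; moves with the slide.
- slide_pointer (a point): Outer tip of the orange pointer on the carriage's +y side, 23 mm above the bench, at the slide's x = 0 and y = +44 mm; moves with the slide.
- slide_mark: Red arrow beside the white scale, flat, nothing to bump into. Origin: inner tip of its 4.5 mm wide bar, 44 mm to the +y side of the cradle's middle line, 22 mm above the bench; axes as the cradle's. 25 to 52 mm to the -x side of the shut slide's pointer. The slide is right when the pointer's x in this frame is 0. Never moves.
- phone: Bystander: loose black phone lying flat, 148 x 72 x 9 mm, 0.19 kg. Origin: centre of its underside.
- cell: Bystander: loose flat battery cell, grey with a yellow label, 90 x 55 x 6 mm. Origin: centre of its underside.
- driver: Bystander: loose small screwdriver lying down, orange handle, 150 mm long along its x. Origin: under its middle.
- pot: Bystander: little pot with a green lid, 40 mm across, 35 mm tall, standing. Origin: centre of its underside.
Things that resemble listed ones, but are neither listed nor needed, are in the scene too. What is shaped like the supply but brown is not meant.

How it is judged:
On the way, in this order (a step that is already met when the one before it is completed fails the run):
1. the dial's white pointer is at the red marker while the slide is still shut (y of knob_pointer in the frame of dial_mark between -0.0045 and 0.0045 m and x of knob_pointer in the frame of dial_mark below 0 m and x of slide_pointer in the frame of cradle above 0.015 m), for 0.4 s.
2. the slide is held out at its red marker by the gripper (x of slide_pointer in the frame of slide_mark between -0.005 and 0.005 m and contact force between the fingers and slide above 2 N), for 0.3 s.
At the end, for the whole second after the job is handed in: Through the last second the gripper's fingers hold the slide (more than 2 N of contact) with its orange pointer within 5 mm of the red marker along the slide, and the dial's white pointer is still within 4.5 mm sideways (about 0.15 rad) of the dial's red marker (all of step 2 and y of knob_pointer in the frame of dial_mark between -0.0045 and 0.0045 m and x of knob_pointer in the frame of dial_mark below 0 m); the arm keeps its last pose, push and grip.
It fails at once if the phone is moved more than 30 mm (distance of phone from where it was at the start of the episode above 0.03 m).
It fails at once if the loose cell is moved more than 30 mm (distance of cell from where it was at the start of the episode above 0.03 m).
It fails at once if the screwdriver is moved more than 30 mm (distance of driver from where it was at the start of the episode above 0.03 m).
It fails at once if the little pot is moved more than 30 mm (distance of pot from where it was at the start of the episode above 0.03 m).
It also fails if it takes over 64 s, if anything falls off the work surface, if the arm or the gripper's body presses on something with over 40 N, if the wrist force passes 120 N, or if a joint passes its speed limit or range.

## Working session

There is one attempt and no reset: what is moved stays moved. The work goes in short steps, Python scripts to look and compute and a shell command to move; the robot and the scene stay as the last step left them, time stands still between calls to the robot, and variables do not carry over. Pictures are saved under pics/ and viewed, at most 10 in all, crops included, and the job is handed in when it is done.

```bash
mkdir -p pics; cat > h.py <<'E'
import numpy as np, cv2
from bench import status, camera, ctrl
from scipy.spatial.transform import Rotation as R
def pose():
    o=status.get_obs(); q=o['eef_rot']; T=np.eye(4); T[:3,:3]=R.from_quat([q[1],q[2],q[3],q[0]]).as_matrix(); T[:3,3]=o['eef_pos']; return T
def shot(name):
    T=pose(); c=camera(name)
    c['T']=T@np.array(c['hand_eye']) if name=='wrist' else np.array(c['extrinsics'])
    c['K']=np.array([[c['fx'],0,c['cx']],[0,c['fy'],c['cy']],[0,0,1]]); return c
def plane(c,uv,z):
    uv=np.array(uv,float).reshape(-1,1,2)
    n=cv2.undistortPoints(uv,c['K'],np.array(c['dist'],float)).reshape(-1,2)
    d=np.c_[n,np.ones(len(n))]@c['T'][:3,:3].T; o=c['T'][:3,3]
    return o+d*((z-o[2])/d[:,2])[:,None]
E
python3 - <<'E'
from h import *
a=shot('scene');b=shot('side');w=shot('wrist')
for n,c in zip(('scene','side','wrist'),(a,b,w)): cv2.imwrite(f'pics/{n}0.png',c['frame'])
im=np.vstack([a['frame'],b['frame']]); 
cv2.imwrite('pics/w.png',w['frame'])
print(status.get_obs(), a['T'],b['T'])
E
```

```text
{'time_s': 0.15, 'q': array([-2.06304298e-01,  1.81386664e-01,  1.60776237e+00, -4.22008378e-06,
        1.35379447e+00, -2.06281412e-01]), 'dq': array([ 0.00212102, -0.00100667, -0.00293147, -0.00032772, -0.0005197 ,
       -0.00034604]), 'joint_efforts': array([ 1.94259010e-03, -4.45260644e+01, -3.51692533e+01, -1.26067753e-04,
        5.82284134e-03,  2.14055274e-05]), 'eef_pos': array([5.74584953e-01, 1.00552883e-04, 2.30589660e-01]), 'eef_rot': array([-5.64167877e-04,  7.07114389e-01,  7.07098850e-01, -3.71365601e-04]), 'wrist_force': array([ 0.77915351,  0.03591366, -0.28320858]), 'torque': array([-0.00596172, -0.02602024, -0.02033735]), 'grasp_force': 0.0, 'opening': 1.0002793714133362} [[ 0.72550318  0.48739209 -0.48589514  1.25326481]
 [ 0.68821085 -0.51718728  0.50880561 -0.73618336]
 [-0.00331096 -0.70353839 -0.71064954  1.13306805]
 [ 0.          0.          0.          1.        ]] [[ 0.74728867 -0.49437444  0.44401977  0.06356535]
 [-0.66438421 -0.56832049  0.48539206 -0.55620449]
 [ 0.01238011 -0.65772771 -0.75315403  0.93491409]
 [ 0.          0.          0.          1.        ]]
```

View pics/scene0.png

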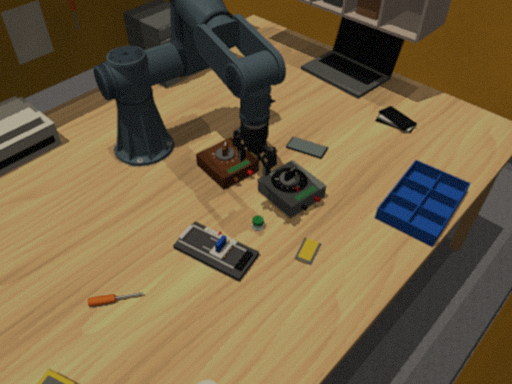

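View pics/side0.png

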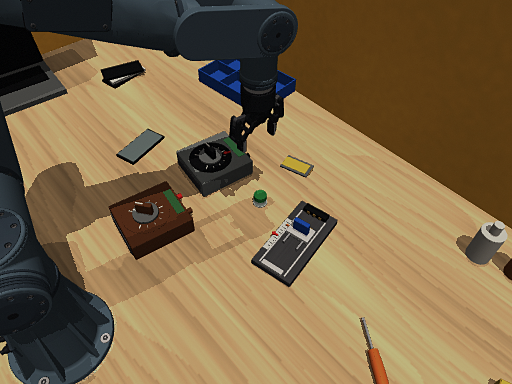

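The scene view shows the grey supply at about (291,187) and the cradle at (217,250). The side view shows them at (213,160) and (296,243). The brown decoy stands beside the supply. Next I'll enlarge both targets.

```bash
python3 - <<'E'
from h import *
b=shot('side');a=shot('scene')
f=lambda c,x,y,s,w,h:cv2.resize(c['frame'][y:y+h,x:x+w],None,fx=s,fy=s,interpolation=cv2.INTER_CUBIC)
t=np.hstack([f(b,165,120,4,100,75),f(b,245,195,4,100,75)])
u=np.hstack([f(a,250,150,4,100,75),f(a,170,210,4,100,75)])
cv2.imwrite('pics/crop1.png',np.vstack([t,u]))
print(plane(b,[[213,155]],.066),plane(a,[[290,179]],.07),plane(b,[[302,225]],.071),plane(a,[[222,235]],.071))
print(plane(b,[[326,215],[270,268]],.03),plane(a,[[241,264],[191,239]],.03))
E
```

```text
[[0.57352564 0.18340268 0.066     ]] [[0.57189904 0.18362909 0.07      ]] [[ 0.58452827 -0.16666929  0.071     ]] [[ 0.5816456  -0.14276121  0.071     ]]
[[ 0.6820798  -0.1674848   0.03      ]
 [ 0.45703154 -0.18743751  0.03      ]] [[ 0.67494347 -0.15887967  0.03      ]
 [ 0.4981089  -0.19620665  0.03      ]]
```

View pics/crop1.png

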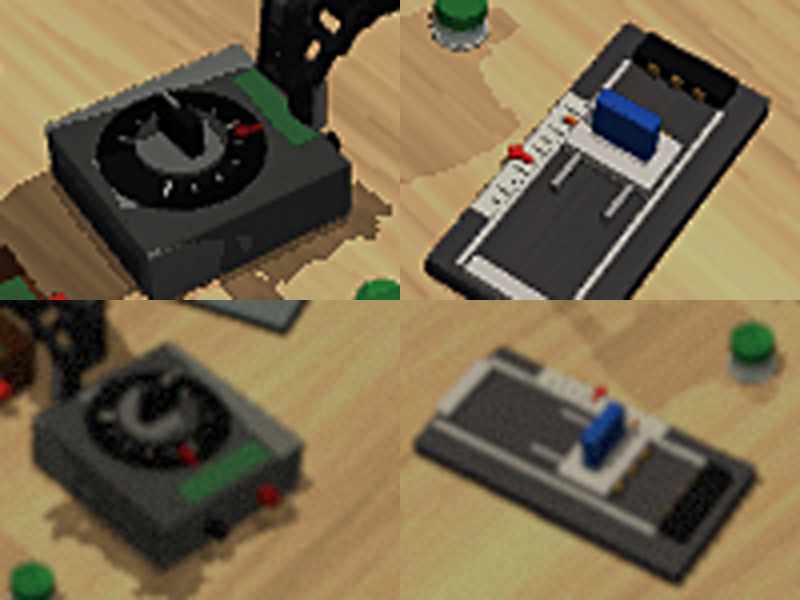

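The crops show that the red dial mark is clear, and the white pointer sits at the upper left in the side view. The slide fin, orange pointer and red arrow are also visible. I'll move over the supply and use the wrist camera.

```bash
python3 -m handwheel '[[[1,4,0,-3,0,0,0],[1,9,0,-8,0,0,0],[1,14,0,-12,0,0,0],[1,18,0,-12,0,0,0],[1,18,0,-12,0,0,0],[1,18,0,-12,0,0,0]]]'; python3 - <<'E'
from h import *
c=shot('wrist'); cv2.imwrite('pics/w1.png',c['frame']); print(pose(),c['hand_eye'],c['fx'])
E
```

```text
time_s: 1.0
eef_pos: [0.5747, 0.1798, 0.3506]
eef_rot: [-0.0, 0.707, 0.707, -0.001]
wrist_force: [0.2, 0.3, -0.5]
opening: 1.0
grasp_force: 0.0
[[ 5.40750032e-04  9.99998904e-01 -1.37811418e-03  5.74805189e-01]
 [ 9.99999688e-01 -5.41543304e-04 -5.75312732e-04  1.79242444e-01]
 [-5.76058410e-04 -1.37780265e-03 -9.99998885e-01  3.50470993e-01]
 [ 0.00000000e+00  0.00000000e+00  0.00000000e+00  1.00000000e+00]] [[ 4.20709328e-04 -9.47850690e-01 -3.18714438e-01  8.18582725e-02]
 [ 9.99999739e-01  5.85996678e-04 -4.22723670e-04 -5.99821346e-04]
 [ 5.87444524e-04 -3.18714177e-01  9.47850689e-01 -1.42154107e-01]
 [ 0.00000000e+00  0.00000000e+00  0.00000000e+00  1.00000000e+00]] 297.1954204043467
```

View pics/w1.png

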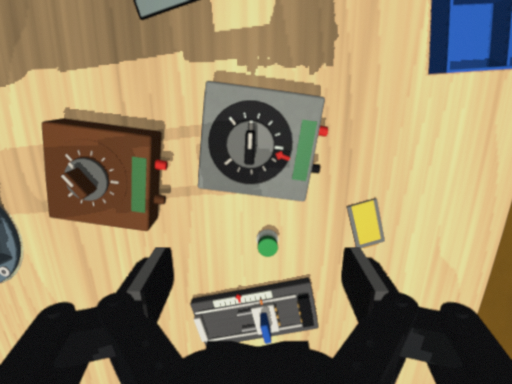

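The wrist view shows the dial centre at about (250,142), with the white pointer pointing up. The red mark is at (283,157), the pot at (268,244) and the cradle at (255,310).

```bash
cat > dial.py <<'E'
from h import *
c=shot('wrist'); f=c['frame']; hsv=cv2.cvtColor(f,cv2.COLOR_BGR2HSV); v=hsv[...,2].astype(int)
vv,uu=np.mgrid[:384,:512]; uv=np.c_[uu.ravel(),vv.ravel()].astype(float)
W=plane(c,uv,.062)[:,:2].reshape(384,512,2); W70=plane(c,uv,.070)[:,:2].reshape(384,512,2)
ctr=np.array([.573,.183])
for i in range(6):
    # plate edge: dark plate pixels' hull
    m=((v<60)&(np.linalg.norm(W-ctr,axis=2)<.075)).astype(np.uint8)
    m=cv2.morphologyEx(m,cv2.MORPH_OPEN,np.ones((3,3)))
    k=max(cv2.findContours(m,cv2.RETR_EXTERNAL,cv2.CHAIN_APPROX_NONE)[0],key=cv2.contourArea)
    h=cv2.convexHull(k)[:,0]; P=W[h[:,1],h[:,0]]
    A=np.c_[2*P,np.ones(len(P))]; s=np.linalg.lstsq(A,(P**2).sum(1),rcond=None)[0]; ctr=s[:2]
print('centre',ctr,'r',np.sqrt(s[2]+ctr@ctr),'res',np.std(np.linalg.norm(P-ctr,axis=1)))
red=((hsv[...,0]<8)|(hsv[...,0]>172))&(hsv[...,1]>150)&(v>100)
d=W-ctr; r=np.linalg.norm(d,axis=2); m=red&(r<.066)&(r>.036)
a=d[m].mean(0); ar=np.arctan2(a[1],a[0]); print('red',m.sum(),np.degrees(ar),np.linalg.norm(a))
d=W70-ctr; r=np.linalg.norm(d,axis=2); m=(r<.031)&(r>.012)&(v>150)&(hsv[...,1]<60)
n,l,st,ce=cv2.connectedComponentsWithStats(m.astype(np.uint8))
for i in range(1,n):
    a=d[l==i].mean(0); t=np.degrees(np.arctan2(a[1],a[0])); print('white',st[i,4],t,np.linalg.norm(a),'turn',t-np.degrees(ar))
# bar grip top
x,y=c['K'][0,2],0
p=np.argwhere(r<.07); q=p.min(0),p.max(0); cr=f[q[0][0]:q[1][0],q[0][1]:q[1][1]]
cv2.imwrite('pics/dial.png',cv2.resize(cr,(480,480*cr.shape[0]//cr.shape[1]),interpolation=cv2.INTER_CUBIC))
E
python3 dial.py
python3 - <<'E'
from h import *
c=shot('wrist'); f=c['frame']; hsv=cv2.cvtColor(f,cv2.COLOR_BGR2HSV)
m=((hsv[...,0]>100)&(hsv[...,0]<130)&(hsv[...,1]>150))&(np.mgrid[:384,:512][0]>250)
ys,xs=np.nonzero(m); print('fin',np.c_[xs,ys].min(0),np.c_[xs,ys].max(0))
E
```

```text
centre [0.56280217 0.18803457] r 0.060198335015440065 res 0.0001690082787607757
red 79 -21.30511204469289 0.050151110810034476
white 8 88.38961024810533 0.014185099553867028 turn 109.69472229279822
fin [262 313] [270 341]
```

View pics/dial.png

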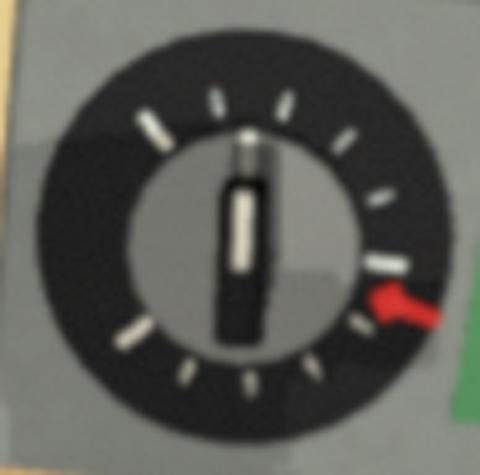

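```bash
python3 -m handwheel '[[[1,0.8,-1.2,5,0,0,1.6],[1,0.8,-1.2,10,0,0,1.6],[1,0.8,-1.2,15,0,0,1.6],[1,0.8,-1.2,18,0,0,1.6],[1,0.8,-1.2,18,0,0,1.6],[1,0.8,-1.2,18,0,0,1.6]]]'; python3 dial.py
```

```text
time_s: 1.9
eef_pos: [0.5641, 0.1875, 0.1728]
eef_rot: [0.001, 0.717, 0.697, 0.001]
wrist_force: [0.3, -0.4, 0.8]
opening: 0.998
grasp_force: 0.0
centre [0.56303765 0.18881179] r 0.06055941366463196 res 0.00019778232508647388
red 199 -21.926952697108874 0.05034565908732167
white 15 87.12541402559773 0.03008713231860931 turn 109.05236672270661
white 337 40.414313533946505 0.024877346789021617 turn 62.34126623105538
white 1 -98.29485846783327 0.012034016213841606 turn -76.36790577072439
white 2 -83.6049766729711 0.012072453399601137 turn -61.67802397586223
```

View pics/dial.png

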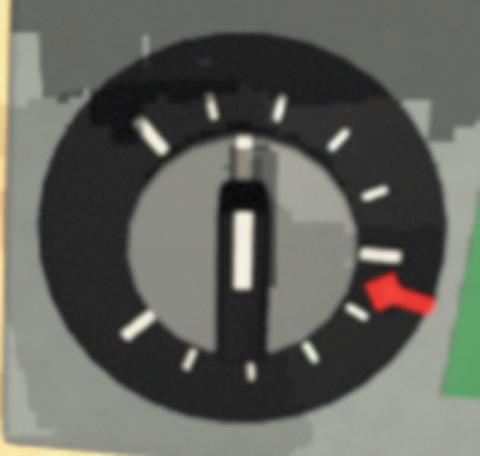

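The dial centre holds at (0.563,0.1888). The pointer is at 87° and the red mark at −22°, so the turn is about 109° clockwise. I'll descend and grip.

```bash
python3 -m handwheel '[[[1,0.1,0,4,0,0,1],[1,0.1,0,8,0,0,1],[1,0.1,0,9.6,0,0,1],[1,0.1,0,9.6,0,0,1],[-1,0.1,0,9.6,0,0,1],[-1,0.1,0,9.6,0,0,1],[-1,0.1,0,9.6,0,0,1],[-1,0.1,0,9.6,0,0,1],[-1,0.1,0,9.6,0,0,1],[-1,0.1,0,9.6,0,0,1]]]'
```

```text
time_s: 3.2
eef_pos: [0.5638, 0.189, 0.076]
eef_rot: [0.0, 0.723, 0.691, 0.001]
wrist_force: [-0.2, -0.6, 4.7]
opening: 0.152
grasp_force: 60.3
```

```bash
python3 -m handwheel '[[[-1,0,0,0,0,0,10],[-1,0,0,0,0,0,20],[-1,0,0,0,0,0,30],[-1,0,0,0,0,0,40],[-1,0,0,0,0,0,50],[-1,0,0,0,0,0,60],[-1,0,0,0,0,0,70],[-1,0,0,0,0,0,80],[-1,0,0,0,0,0,90],[-1,0,0,0,0,0,100]]]'; python3 -m handwheel '[[[-1,0,0,0,0,0,9],[-1,0,0,0,0,0,9],[-1,0,0,0,0,0,9]]]'; python3 - <<'E'
from h import *
T=pose(); print(np.degrees(np.arctan2(T[1,0],T[0,0])))
c=shot('wrist'); a=shot('scene'); b=shot('side')
im=np.hstack([cv2.resize(c['frame'],(400,300)),cv2.resize(b['frame'][120:195,165:265],(400,300))]); cv2.imwrite('pics/t1.png',im)
E
```

```text
time_s: 4.45
eef_pos: [0.5648, 0.1879, 0.076]
eef_rot: [0.001, 0.994, -0.113, 0.002]
wrist_force: [3.8, -5.0, 2.3]
opening: 0.153
grasp_force: 60.1
time_s: 4.82
eef_pos: [0.5647, 0.1878, 0.076]
eef_rot: [0.0, 0.982, -0.188, 0.002]
wrist_force: [3.5, -5.0, 3.4]
opening: 0.151
grasp_force: 60.1
-21.622688396722605
```

View pics/t1.png

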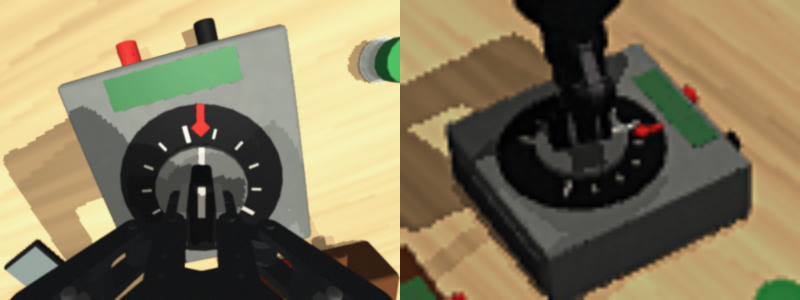

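The white pointer is in line with the red arrow: both are at column 201 of the left view. I'll release, rise, and go over the cradle turned back.

```bash
python3 -m handwheel '[[[-1,0,0,0,0,0,0],[1,0,0,0,0,0,0],[1,0,0,0,0,0,0],[1,0,0,0,0,0,0],[1,0,0,0,0,0,0],[1,0,0,-5,0,0,0],[1,0,0,-10,0,0,0],[1,0,0,-15,0,0,0],[1,0,0,-18,0,0,0],[1,0,0,-18,0,0,0]]]'; python3 dial.py; python3 -m handwheel '[[[1,1,3,0,0,0,-10],[1,2.5,5.5,0,0,0,-20],[1,4,9,0,0,0,-30],[1,6,13,0,0,0,-40],[1,8,17,0,0,0,-50],[1,10,21,0,0,0,-60],[1,11.5,25,0,0,0,-70],[1,13,28.5,0,0,0,-80],[1,14.6,31,0,0,0,-90],[1,14.6,31,0,0,0,-100]]]'; python3 -m handwheel '[[[1,0,0,0,0,0,-10],[1,0,0,0,0,0,-20],[1,0,0,0,0,0,-20],[1,0,0,0,0,0,-20]]]'
cat > cr.py <<'E'
from h import *
c=shot('wrist'); f=c['frame']; cv2.imwrite('pics/cr.png',f); hsv=cv2.cvtColor(f,cv2.COLOR_BGR2HSV); H,S,V=cv2.split(hsv)
T=pose(); print('tcp',T[:3,3],'tool x deg',np.degrees(np.arctan2(T[1,0],T[0,0])))
def comps(m,n,z):
    k,l,st,ce=cv2.connectedComponentsWithStats(m.astype(np.uint8))
    for i in range(1,k):
        if st[i,4]>6: print(n,st[i],plane(c,[ce[i]],z)[0][:2])
comps(((H<6)|(H>172))&(S>150)&(V>110),'red',.022)
comps((H>7)&(H<18)&(S>170)&(V>110),'orange',.023)
m=((H>100)&(H<130)&(S>120)).astype(np.uint8)
for k in cv2.findContours(m,cv2.RETR_EXTERNAL,cv2.CHAIN_APPROX_NONE)[0]:
    if cv2.contourArea(k)>60: print('blue',cv2.boundingRect(k),plane(c,cv2.boxPoints(cv2.minAreaRect(k)),.071)[:,:2].tolist())
E
python3 cr.py
```

```text
time_s: 6.22
eef_pos: [0.5646, 0.1894, 0.2586]
eef_rot: [-0.001, 0.982, -0.187, 0.003]
wrist_force: [0.9, 0.3, 0.4]
opening: 0.997
grasp_force: 0.0
centre [0.56297492 0.18771039] r 0.060160816368078955 res 0.00023583076540450667
red 141 -20.812006903491195 0.049568002897044425
white 239 -21.478320273433003 0.025167872749940024 turn -0.6663133699418076
white 5 34.28560376159528 0.02707577790387964 turn 55.09761066508648
white 1 38.74086864703432 0.030224186053491548 turn 59.55287555052551
white 8 -22.875361389878467 0.013256302757073382 turn -2.063354486387272
white 2 44.20492636984481 0.029481088238259814 turn 65.01693327333601
white 1 40.48981613902818 0.022121772134318117 turn 61.30182304251937
time_s: 7.52
eef_pos: [0.5836, -0.1549, 0.2524]
eef_rot: [-0.002, 0.774, 0.633, -0.001]
wrist_force: [-0.4, 0.1, -0.4]
opening: 1.0
grasp_force: 0.0
time_s: 8.02
eef_pos: [0.5842, -0.1527, 0.254]
eef_rot: [-0.001, 0.655, 0.756, -0.0]
wrist_force: [0.6, 0.7, -0.6]
opening: 1.0
grasp_force: 0.0
tcp [ 0.58432508 -0.15276091  0.25436838] tool x deg 98.24598960925287
red [221 117   9  14  58] [ 0.53705729 -0.11408461]
orange [259 131   2   7   8] [ 0.58092779 -0.12214273]
orange [172 342   6   4  14] [ 0.49207276 -0.47889545]
blue (256, 150, 12, 40) [[0.5776790345872901, -0.1341642057718174], [0.5892908309077434, -0.13161089620431282], [0.5994511332260697, -0.17642543008686834], [0.5873463381713994, -0.1791278693981084]]
```

View pics/cr.png

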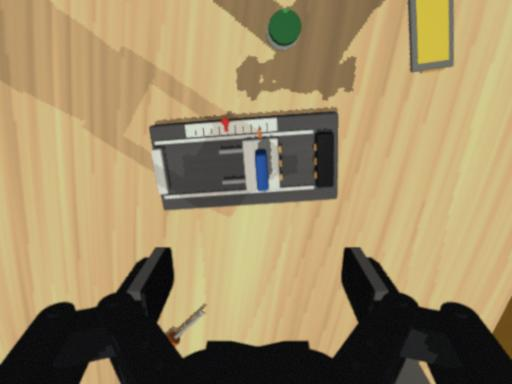

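The wrist view shows the fin centre at (0.588,-0.1555) with the cradle at about +12°. The orange pointer at (259,132) and the red mark at (226,124) are about 41 mm apart along the slide. The dial is still aligned. I'll descend on the fin and grip it.

```bash
python3 -m handwheel '[[[1,-0.3,0.3,5,0,0,-4],[1,-0.3,0.3,10,0,0,-4],[1,-0.3,0.3,15,0,0,-4],[1,-0.3,0.3,19,0,0,-4],[1,-0.3,0.3,21.2,0,0,-4],[1,-0.3,0.3,21.2,0,0,-4],[1,-0.3,0.3,21.2,0,0,-4]]]' ; python3 -m handwheel '[[[-1,0,0,0,0,0,0],[-1,0,0,0,0,0,0],[-1,0,0,0,0,0,0],[-1,0,0,0,0,0,0],[-1,0,0,0,0,0,0],[-1,0,0,0,0,0,0]]]'; python3 cr.py
```

```text
time_s: 8.95
eef_pos: [0.5889, -0.1558, 0.0444]
eef_rot: [0.001, 0.627, 0.779, 0.0]
wrist_force: [0.7, 0.3, 0.1]
opening: 1.001
grasp_force: 0.0
time_s: 9.7
eef_pos: [0.5889, -0.1554, 0.0437]
eef_rot: [0.001, 0.627, 0.779, 0.0]
wrist_force: [3.9, 2.3, 0.8]
opening: 0.153
grasp_force: 59.3
tcp [ 0.58884073 -0.15542466  0.04373314] tool x deg 102.39827519639478
red [173 136  22  32 349] [ 0.53729988 -0.1148346 ]
orange [255 169   6  19 100] [ 0.58088275 -0.12189055]
blue (242, 215, 32, 105) [[0.575039525593668, -0.12536932774971826], [0.5877535741929651, -0.12257565526821651], [0.6005416163072379, -0.1759253988616672], [0.5858752218927316, -0.1791397479022707]]
```

```bash
python3 -m handwheel '[[[-1,0,-0.8,0,0,0,0],[-1,0,-1.6,0,0,0,0],[-1,0,-2.4,0,0,0,0],[-1,0,-3.2,0,0,0,0],[-1,0,-4.1,0,0,0,0],[-1,0,-4.1,0,0,0,0],[-1,0,-4.1,0,0,0,0],[-1,0,-4.1,0,0,0,0]]]'; python3 cr.py
```

```text
time_s: 10.75
eef_pos: [0.5492, -0.1641, 0.0437]
eef_rot: [0.001, 0.627, 0.779, 0.001]
wrist_force: [5.5, 2.9, 0.5]
opening: 0.152
grasp_force: 59.4
tcp [ 0.54918307 -0.16409744  0.04374788] tool x deg 102.39071156381523
red [246 136  22  32 322] [ 0.53732592 -0.11470843]
orange [255 168   6  19 101] [ 0.54112781 -0.13031575]
blue (242, 215, 32, 105) [[0.5352748526590565, -0.1340538824006695], [0.5479877705828161, -0.1312664181575537], [0.5607699296728598, -0.18461189129445862], [0.5461033471891568, -0.1878133275827933]]
```

View pics/cr.png

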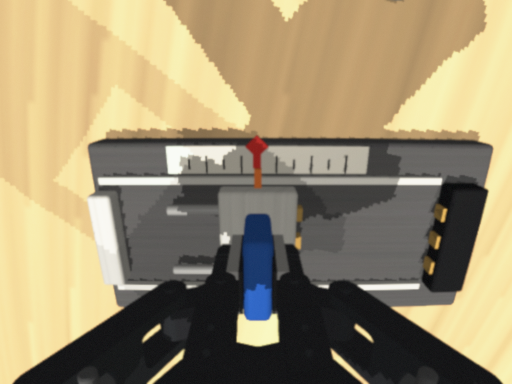

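The orange pointer at (258,177) is right under the red arrow at (257,150), about 0.4 mm off along the slide. I'll hold briefly and hand in.

```bash
python3 -m handwheel '[[[-1,0,0,0,0,0,0],[-1,0,0,0,0,0,0],[-1,0,0,0,0,0,0],[-1,0,0,0,0,0,0]]]'; python3 -c "
from bench import ctrl; print(ctrl.hand_in())"
```

```text
time_s: 11.3
eef_pos: [0.5492, -0.1641, 0.0437]
eef_rot: [0.001, 0.627, 0.779, 0.001]
wrist_force: [6.3, 3.1, 1.2]
opening: 0.15
grasp_force: 59.4
the job is handed in; nothing more can be done
None
```

I've handed the job in: the dial pointer measured within about 2° of its red marker, and the gripper is holding the slide with its orange pointer about 0.4 mm from its marker; the hand-in returned no verdict.

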